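Load two gel cards into the card incubator

TASK

The two gel cards leaning in the slanted pipetting stand are ready to incubate: take each one out and stand it upright in an empty slot of the dry-block incubator, right down on the slot's floor, and let go. Their wells are filled and open, so keep the mouths upwards and set the cards down rather than dropping them. Leave the cards that are already incubating and the other things on the bench where they are.

Things in the scene. Friction and masses are not known exactly. Their poses are not given: they have to be found in the camera images.
- card_a: White plastic blood-typing gel card, a flat rigid slab, 53 mm wide (y), 5 mm thick (x), 70 mm high (z), 14 to 30 g; origin at the centre of its bottom edge, z up along the card towards the six mouths, x across the thickness (paper label on the -x face). Starts leaning in the stand, goes into the incubator, facing either way.
- card_b: A second such card, same shape and size and same axes, leaning in the other place of the stand.
- stand: Fixed slanted pipetting stand of bent grey sheet metal, base 115 x 196 mm; origin under its middle, z up. Two places side by side along its y, 120 mm apart. Each card leans back 30 degrees from vertical, its top towards the stand's +x (roughly away from the robot), and comes out by drawing it straight along its own z.
- incubator: Fixed white dry-block incubator, cover off, housing 235 (x) x 150 (y) x 65 mm high; origin under its middle, z up. On it a dark metal block 118 x 78 mm, top 93 mm above the bench, with six parallel slots in a row along its x, four holding cards. A card stands in a slot with its faces towards the incubator's +-x and 42 mm of it showing above the block.
- place1 (a point): Point on the stand's ledge where a card's foot rests, 32 mm above the bench, the place on the stand's -y side; axes as the stand's. A tongue 34 mm wide backs the card to 52 mm up; the card's side edges are free from 20 mm up. A lip 10 mm high in front and cheeks 16 mm high, 57 mm apart, guide its foot.
- place2 (a point): Point on the stand's ledge where a card's foot rests, 32 mm above the bench, the place on the stand's +y side; axes as the stand's. A tongue 34 mm wide backs the card to 52 mm up; the card's side edges are free from 20 mm up. A lip 10 mm high in front and cheeks 16 mm high, 57 mm apart, guide its foot.
- slot1 (a point): Centre of the floor of slot 1 of the incubator, 65 mm above the bench; slots count along the incubator's +x, 18 mm apart; axes as the incubator's. The slot is 7.5 mm wide (x), 58 mm long (y), 28 mm deep, its edges rounded by about 5 mm as a lead-in. Two of the six are empty, which ones changes.
- slot2 (a point): Centre of the floor of slot 2 of the incubator, 65 mm above the bench; slots count along the incubator's +x, 18 mm apart; axes as the incubator's. The slot is 7.5 mm wide (x), 58 mm long (y), 28 mm deep, its edges rounded by about 5 mm as a lead-in. Two of the six are empty, which ones changes.
- slot3 (a point): Centre of the floor of slot 3 of the incubator, 65 mm above the bench; slots count along the incubator's +x, 18 mm apart; axes as the incubator's. The slot is 7.5 mm wide (x), 58 mm long (y), 28 mm deep, its edges rounded by about 5 mm as a lead-in. Two of the six are empty, which ones changes.
- slot4 (a point): Centre of the floor of slot 4 of the incubator, 65 mm above the bench; slots count along the incubator's +x, 18 mm apart; axes as the incubator's. The slot is 7.5 mm wide (x), 58 mm long (y), 28 mm deep, its edges rounded by about 5 mm as a lead-in. Two of the six are empty, which ones changes.
- slot5 (a point): Centre of the floor of slot 5 of the incubator, 65 mm above the bench; slots count along the incubator's +x, 18 mm apart; axes as the incubator's. The slot is 7.5 mm wide (x), 58 mm long (y), 28 mm deep, its edges rounded by about 5 mm as a lead-in. Two of the six are empty, which ones changes.
- slot6 (a point): Centre of the floor of slot 6 of the incubator, 65 mm above the bench; slots count along the incubator's +x, 18 mm apart; axes as the incubator's. The slot is 7.5 mm wide (x), 58 mm long (y), 28 mm deep, its edges rounded by about 5 mm as a lead-in. Two of the six are empty, which ones changes.
- inside1: A gel card already standing in one of the slots; same shape, size and axes as card_a. It stays where it is.
- inside2: A gel card already standing in one of the slots; same shape, size and axes as card_a. It stays where it is.
- inside3: A gel card already standing in one of the slots; same shape, size and axes as card_a. It stays where it is.
- inside4: A gel card already standing in one of the slots; same shape, size and axes as card_a. It stays where it is.
- dropper1: White plastic dropper bottle with orange pointed cap, 25 mm diameter, 76 mm high, bystander; origin under its middle.
- dropper2: White plastic dropper bottle with white pointed cap, 25 mm diameter, 76 mm high, bystander; origin under its middle.
- jar: Open glass jar, 56 mm diameter, 62 mm high, with wooden sticks in it up to 120 mm high, bystander; origin under its middle.
- cover: The incubator's grey plastic lift-off cover set down on the bench, 130 x 90 x 55 mm with a black grip on top (67 mm), bystander; origin under its middle.
Mind the look-alikes: they are no part of the job. Leave any red look-alike of the inside1 alone.

How it is judged:
By the outcome, as a careful person would: the job done as asked, in the order asked, and still so for the second after the job is handed in, with the robot touching nothing.
It also fails if it takes over 66 s, if anything falls off the work surface, if the arm or the gripper's body presses on something with over 40 N, if the wrist force passes 120 N, or if a joint passes its speed limit or range.

ROBOT

A 6-joint arm with a two-finger parallel gripper is mounted at the origin on the work surface. World frame = base frame: x ahead of the robot, y to its left, z up, the work surface at z = 0. Lengths are in m, angles in rad, forces in N, time in s.
With the tool pointing down it reaches from about 0.3 to 0.875 m from the base axis. Payload 6.4 kg.
Tool frame: the origin (TCP) lies at the very end of the fingers, on their centre line; the grasp point (between the pads) lies 19 mm behind it; y points along the fingers, z is the direction in which the jaws open and shut, and the axes are right-handed (so a half turn about y gives the same grasp; the last joint's range is limited). The gripper opens to 88 mm and grips with 3 to 60 N. Pads are 18 mm wide; open, the fingers measure 123 mm over their backs; the gripper's body (75 mm by 187 mm) begins 45 mm behind the grasp point.
Start: joints at [-1.548, 0.181, 1.607, -0, 1.354, -0.206], TCP at [0.13, -0.56, 0.239] pointing down, gripper open.
Joint ranges: [-2.99, 2.99], [-0.89, 2.07], [0.3, 2.58], [-1.14, 4.28], [0, 2.63], [-3.12, 3.12]. Speed limits (rad/s): [2.57, 2.57, 3.01, 3.14, 3.14, 3.14].

INTERFACE

Orientations are given as a unit quaternion [w, x, y, z].
In Python, from rig import robot, claw, solver, status, optics, workorder gives the robot as it stands. Calls block until the motion is done:
- robot.goto(position, orientation): joint-space move of the TCP to a pose.
- robot.move_straight(position, velocity=0.15, rot=None, f_stop=None): straight line of the TCP; rot=None keeps the orientation; velocity is the mean speed in m/s. With f_stop (N) it stops when the force on the tool has changed by that much, and returns True; else False.
- robot.goto_joints(angles): joint-space move.
- claw.release() and claw.gripper_close(newtons=None): open the fingers fully, or close them until they stop; newtons is the grip in N (None keeps the last).
- robot.pause(seconds).
- solver.inverse_kinematics(position, orientation): joint angles nearest the present ones, or None.
- status.observe(): the state.
- optics.grab_frame(name): name is "scene" or "top" or "wrist"; returns the picture (400x640x3 uint8, red, green, blue); there is no depth.
- optics.camera_params(name): a dict with "vfov" (degrees; the focal length in pixels is half the picture's height over the tangent of half this angle, whatever the lens; pixels are square), "cx", "cy" (the principal point, pixels), "k1" (the pictures are not rectified: a ray, as slopes to the right and down, at radius r is drawn at 1 + k1 r^2 times it, then the intrinsics apply), "xyz" and "orientation" of the camera in the world. Camera axes: x right, y down, z forward; pixel columns grow to the right and rows downward; lengths in m; the calibration is good to about 2 mm. A picture is of the moment at which its call begins: read the wrist's pose just before it. camera_params takes no time and is no camera call; for the wrist camera it gives the pose at the moment of the call.
A pose or a line that the arm cannot do raises robot.PlanningError and nothing moves.
- workorder.job_done(): hands the job in, once; it reports no verdict.
Trained networks look in the newest picture that a camera, given by its name, has taken for a name from the list of things; names that differ only in an ending like _2 or _b are one class to them, and where a whole thing is asked for, a point or a joint stands for the part that bears it (a point fixed in the world has none). Each returns a list of dicts, best first, with "confidence" (0 to 1); they miss things now and then, are a little off and sometimes report something else, mostly with a low value. They report only what shows in the picture. A call takes as long as a camera call. They do not tell look-alikes from the thing itself.
- optics.silhouettes(camera, target): "region" (400x640 bool, what is visible of it) and "box" ([left, top, right, bottom] in pixels, round what is visible of it).
The state is a dict: "time_s": time; "q": joint angles; "dq": joint speeds; "joint_torque": joint torques, N m; "ee_pos": TCP position; "tcp_rot": TCP orientation; "force": force on the tool from outside, world axes, zero at the start; "ft_torque": the same for the moment, N m; "grip_width": opening from 0.0 (shut) to 1.0 (fully open).
Only numpy, scipy, OpenCV 4.12 (cv2) and the standard library are available. Lean on these libraries where they do the work, as an engineer would, in place of code of your own. Each camera call takes 0.05 s, during which the arm holds its last target. There are 200 camera calls.

## Working session

There is one attempt and no reset: what is moved stays moved. The work goes in short steps, each a Python script; the robot and the scene stay as the last script left them, time stands still between calls to the robot, and variables do not carry over. Pictures are saved under pics/ and viewed, about 8 in all and at most 12, crops included, and the job is handed in when it is done.

```bash
ls; mkdir -p pics
python3 - <<'E'
from rig import robot, claw, solver, status, optics
import cv2, numpy as np
for n in("scene","top"):
    im=optics.grab_frame(n); cv2.imwrite(f"pics/{n}0.png",im[:,:,::-1]); print(n,optics.camera_params(n))
    for t in("card_a","stand","incubator","cover","inside1"):
        for d in optics.silhouettes(n,t)[:7]: print(t,round(d["confidence"],2),d["box"])
print(optics.camera_params("wrist")); s=status.observe();print(s)
E
```

```text
pics
scene {'vfov': 42.980730944731285, 'cx': 324.13310476075867, 'cy': 202.60684570367087, 'k1': 0.0013338620459707315, 'xyz': array([1.22977723, 0.33333132, 0.9107416 ]), 'orientation': array([-0.16529411,  0.42746644,  0.83091645, -0.31548084])}
card_a 0.2 [271.5, 136.9, 372.2, 237.9]
stand 0.7 [386.4, 221.0, 494.2, 311.1]
stand 0.58 [268.4, 134.9, 369.2, 234.5]
incubator 0.86 [269.2, 132.6, 368.8, 237.2]
incubator 0.23 [417.1, 215.8, 440.5, 237.5]
cover 0.63 [219.7, 112.5, 282.7, 164.8]
inside1 0.86 [243.6, 221.3, 266.8, 249.5]
inside1 0.76 [297.8, 159.4, 323.7, 181.2]
inside1 0.69 [316.9, 146.7, 331.4, 169.1]
inside1 0.66 [308.2, 150.0, 330.3, 171.8]
inside1 0.48 [315.7, 138.4, 333.0, 164.6]
top {'vfov': 52.244247461997105, 'cx': 320.42996168756366, 'cy': 206.52229015276592, 'k1': 0.015700464392748362, 'xyz': array([ 0.41589076, -0.0945084 ,  1.08767535]), 'orientation': array([ 0.07277733, -0.6944346 ,  0.7136016 , -0.05689288])}
card_a 0.87 [186.3, 212.1, 213.5, 233.0]
card_a 0.62 [235.1, 223.6, 255.0, 245.0]
card_a 0.58 [316.7, 178.9, 392.8, 278.1]
stand 0.72 [187.9, 198.0, 2
[... 480 characters left out ...]
01621, -0.08373937])}
{'time_s': 0.6, 'q': array([-1.54827774e+00,  1.80755995e-01,  1.60697961e+00,  9.88091668e-07,
        1.35377994e+00, -2.06278346e-01]), 'dq': array([-1.06834725e-03,  6.28881885e-04,  9.35636441e-05,  9.29480707e-04,
        1.10378624e-03,  9.71795317e-04]), 'joint_torque': array([-1.28098683e-03, -4.33595967e+01, -3.42019165e+01,  7.01298472e-02,
        3.12176300e-02, -2.27835773e-05]), 'ee_pos': array([ 0.13044368, -0.56004289,  0.2387491 ]), 'tcp_rot': array([-0.08071337,  0.0807177 , -0.7024577 ,  0.70251206]), 'force': array([-0.15495097,  0.95886533,  0.73448738]), 'ft_torque': array([ 0.00012864, -0.06006745, -0.04974421]), 'grip_width': 1.0009479885109376}
```

Run:
```python
import cv2,numpy as np
t=cv2.imread("pics/top0.png")[120:300,160:500]; s=cv2.imread("pics/scene0.png")[90:320,200:520]
t=cv2.resize(t,None,fx=2.35,fy=2.35,interpolation=cv2.INTER_CUBIC); cv2.imwrite("pics/t1.png",t)
cv2.imwrite("pics/s1.png",cv2.resize(s,None,fx=2.5,fy=2.5,interpolation=cv2.INTER_CUBIC))
```

```text
(no output)
```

View pics/t1.png

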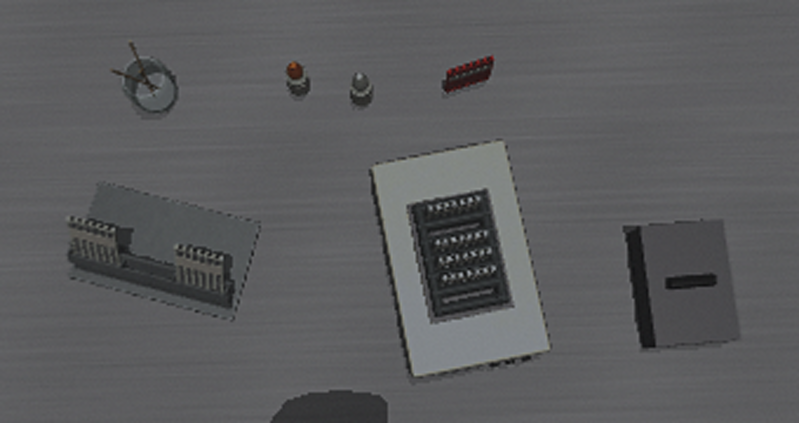

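View pics/s1.png

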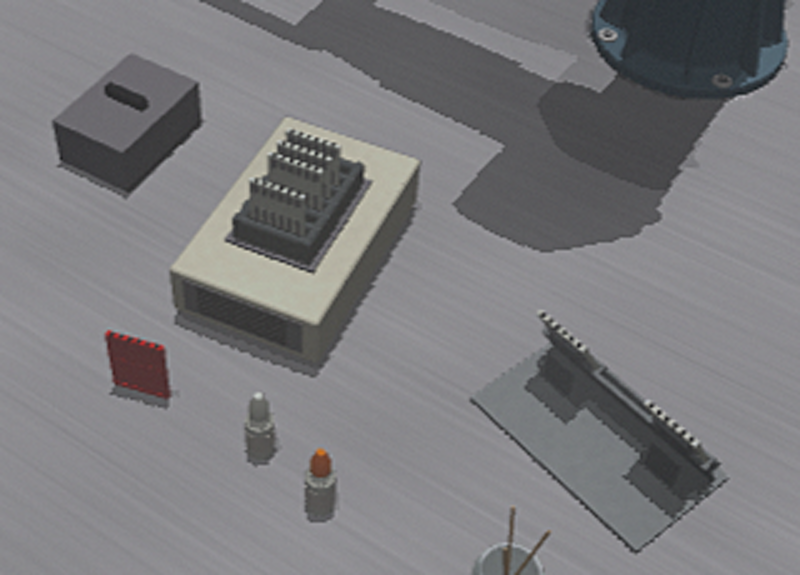

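The top view shows the stand at left, with cards at about px (200,222) and (245,233). The incubator is in the middle. Counting from the bottom, slots 1 (row ≈246) and 5 (row ≈218) are empty. The red look-alike stands at (360,152). Next I fit rough poses from the corners, then look with the wrist camera.

```bash
cat > h.py <<'E'
from rig import robot, claw, solver, status, optics, workorder
import cv2, numpy as np
from scipy.optimize import least_squares
from scipy.spatial.transform import Rotation as R
def rq(q): return R.from_quat(np.r_[q[1:],q[0]])
def qw(r): x=r.as_quat(); return np.r_[x[3],x[:3]]
def proj(c,P):
    p=rq(c["orientation"]).inv().apply(np.atleast_2d(P)-c["xyz"]); s=p[:,:2]/p[:,2:]
    s=s*(1+c["k1"]*(s**2).sum(1,keepdims=True)); f=200/np.tan(np.radians(c["vfov"]/2))
    return s*f+[c["cx"],c["cy"]]
def place(p,P): return R.from_euler("z",p[2]).apply(np.atleast_2d(P))+[p[0],p[1],0]
def fit(c,P,uv,p0):
    r=least_squares(lambda p:(proj(c,place(p,P))-uv).ravel(),p0,x_scale=[.1,.1,.1]); 
    print("pose",r.x.round(4),"res px",r.fun.reshape(-1,2).round(1).tolist()); return r.x
# tool rotation: y along d, z along a (world)
def tool(d,a): return R.from_matrix(np.c_[np.cross(d,a),d,a])
E
python3 - <<'E'
from h import *
c=optics.camera_params("top"); k=lambda a:np.array(a)/2.35+[160,120]
inc=fit(c,[[.1175,.075,.065],[.1175,-.075,.065],[-.1175,-.075,.065],[-.1175,.075,.065]],k([(371,168),(505,141),(551,350),(411,377)]),[.4,-.15,0])
st=fit(c,[[.0575,.098,0],[.0575,-.098,0],[-.0575,-.098,0],[-.0575,.098,0]],k([(100,182),(260,222),(235,320),(70,277)]),[.4,.15,0])
f=lambda v:(proj(c,place(st,[[v[0],y,.0926] for y in(.0865,.0335,-.0335,-.0865)]))-k([(67,216),(118,230),(175,245),(223,258)])).ravel()
r=least_squares(f,[0.]);print("card top x in stand",r.x,r.fun.round(1))
w=optics.camera_params("wrist");s=status.observe();T=rq(s["tcp_rot"]);print("cam in tool",T.inv().apply(w["xyz"]-s["ee_pos"]),(T.inv()*rq(w["orientation"])).as_matrix().round(3).tolist())
np.savez("rough.npz",inc=inc,st=st,xt=r.x[0])
zc=R.from_euler("z",st[2]).apply([.5,0,.866]); 
for y in(.06,-.06):
  for sg in(1,-1):
    t=tool(-zc,sg*R.from_euler("z",st[2]).apply([0,1,0]))
    foot=place(st,[[r.x[0]-.035,y,.032]])[0]
    for l in(.033,.14,.2): print(y,sg,l,solver.inverse_kinematics(foot+zc*l,qw(t)))
for i in(1,5):
  for sg in(1,-1):
    t=tool([0,0,-1.],sg*R.from_euler("z",inc[2]).apply([0,1,0])); p=place(inc,[[-.045+.018*(i-1),0,0.1]])[0]
    for h in(0,.15): print("slot",i,sg,solver.inverse_kinematics(p+[0,0,h],qw(t)))
E
```

```text
pose [ 0.5455 -0.1603  0.1627] res px [[-0.4, -1.4], [-0.2, -0.8], [0.4, 1.0], [0.2, 1.0]]
pose [ 0.5712  0.1715 -0.2736] res px [[-0.1, 0.0], [0.5, 0.1], [-0.4, -0.3], [-0.0, 0.2]]
card top x in stand [0.00091331] [ 0.1  0.6 -1.4 -0.2  0.2 -0.1  0.3 -0.5]
cam in tool [-0.0683556  -0.14592261 -0.00096107] [[-0.0, 0.964, 0.267], [-0.0, -0.267, 0.964], [1.0, 0.0, 0.0]]
0.06 1 0.033 [ 0.10163943  0.7755217   1.23405567  0.18455728  1.62405533 -1.23211098]
0.06 1 0.14 [ 0.0766518   0.76702256  1.04495358  0.17810008  1.82266398 -1.21956166]
0.06 1 0.2 [ 0.06395523  0.78581048  0.90839754  0.17855951  1.94077988 -1.21053917]
0.06 -1 0.033 [0.10163943 0.7755217  1.23405567 0.18455728 1.62405533 1.90948167]
0.06 -1 0.14 [0.0766518  0.76702256 1.04495358 0.17810008 1.82266398 1.92203099]
0.06 -1 0.2 [0.06395523 0.78581048 0.90839754 0.17855951 1.94077988 1.93105349]
-0.06 1 0.033 [-0.06047541  0.67601759  1.40261922  0.10595917  1.57668168 -1.3849044 ]
-0.06 1 0.14 [-0.07590052  0.65845674  1.21938684  0.1005216   1.77786422 -1.37829597]
-0.06 1 0.2 [-0.08363633  0.67076957  1.09123223  0.09
[... 413 characters left out ...]
[-5.47534456e-01  6.63317015e-02  1.71094003e+00 -4.44089210e-16
  1.36432092e+00 -2.28102472e+00]
slot 1 -1 [-5.47534456e-01  2.49926645e-01  1.83264985e+00 -4.44089210e-16
  1.05901616e+00  8.60567935e-01]
slot 1 -1 [-0.54753446  0.0663317   1.71094003  0.          1.36432092  0.86056794]
slot 5 1 [-4.65999809e-01  3.76966910e-01  1.66411250e+00 -4.44089210e-16
  1.10051325e+00 -2.19949007e+00]
slot 5 1 [-4.65999809e-01  2.11148833e-01  1.54814443e+00 -4.44089210e-16
  1.38229939e+00 -2.19949007e+00]
slot 5 -1 [-4.65999809e-01  3.76966910e-01  1.66411250e+00 -4.44089210e-16
  1.10051325e+00  9.42102582e-01]
slot 5 -1 [-0.46599981  0.21114883  1.54814443  0.          1.38229939  0.94210258]
```

Run:
```python
from h import *
import pickle
d=np.load("rough.npz"); inc,st,xt=d["inc"],d["st"],d["xt"]; cams={}
def look(n,things):
    robot.pause(.2); cams[n]=optics.camera_params("wrist"); im=optics.grab_frame("wrist"); cv2.imwrite(f"pics/{n}.png",im[:,:,::-1])
    for t in things:
        for s in optics.silhouettes("wrist",t)[:6]: print(n,t,round(s["confidence"],2),np.round(s["box"],1))
ry=lambda p,v:R.from_euler("z",p[2]).apply(v)
robot.goto(place(inc,[[0,0,.24]])[0],qw(tool([0,0,-1.],ry(inc,[0,1,0])))); look("winc",["inside1"])
zc=ry(st,[.5,0,.866]); p=place(st,[[xt-.035,0,.032]])[0]
robot.goto(p+zc*.19,qw(tool(-zc,ry(st,[0,1,0])))); look("wst",["card_a"])
pickle.dump(cams,open("cams.pkl","wb")); print(status.observe()["time_s"])
for n in cams: cv2.imwrite(f"pics/{n}_v.png",cv2.resize(cv2.imread(f"pics/{n}.png"),(800,500),interpolation=cv2.INTER_CUBIC))
```

```text
winc inside1 0.93 [290.5 191.6 356.3 215.4]
winc inside1 0.85 [295.6 227.2 353.2 249.9]
winc inside1 0.8 [259.3 320.1 305.  352.5]
winc inside1 0.76 [292.  176.3 355.8 192.2]
winc inside1 0.58 [291.3 155.5 352.3 169. ]
wst card_a 0.79 [231.3 175.1 296.9 196.1]
wst card_a 0.72 [354.  176.3 422.7 197.1]
wst card_a 0.25 [240.6 164.4 413.8 264. ]
4.525
```

View pics/winc_v.png

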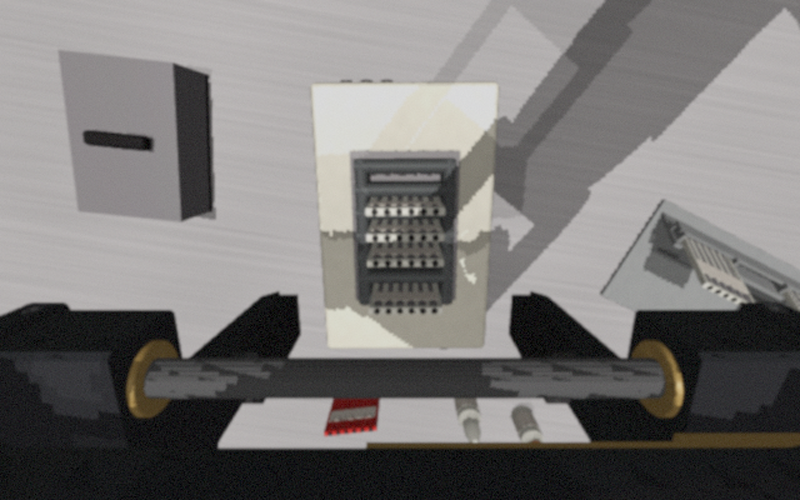

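View pics/wst_v.png

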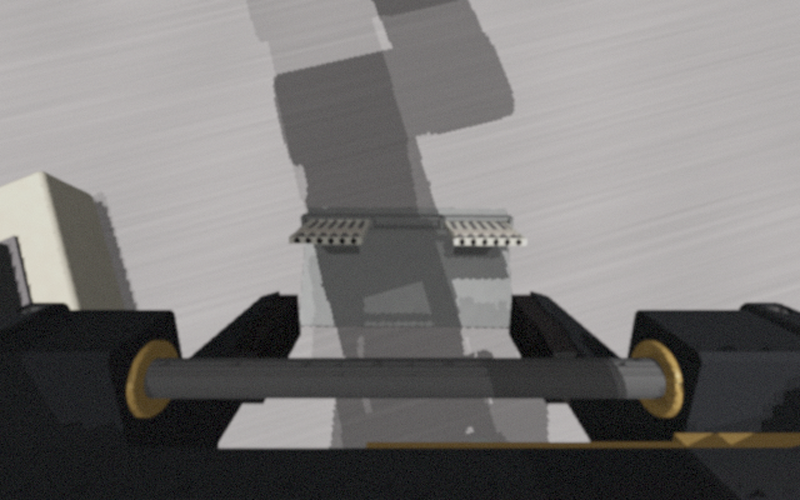

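The wrist views confirm that slots 1 and 5 are empty (800-px rows 178 and 272). Both cards are in the stand, with mouth rows near (330,243) and (490,245). Next I fit both poses from these views.

Run:
```python
from h import *
import pickle
cams=pickle.load(open("cams.pkl","rb")); d=np.load("rough.npz"); k=lambda a:(np.array(a)+.5)/1.25-.5
def sub(n,uv):
    g=cv2.cvtColor(cv2.imread(f"pics/{n}.png"),cv2.COLOR_BGR2GRAY); return cv2.cornerSubPix(g,np.float32(k(uv))[:,None],(4,4),(-1,-1),(3,30,.01))[:,0]
c=cams["winc"]; uv=sub("winc",[(312,84),(498,83),(327,347),(485,345)]); print(uv.tolist())
inc=fit(c,[[-.1175,-.075,.065],[-.1175,.075,.065],[.1175,-.075,.065],[.1175,.075,.065]],uv,d["inc"])
for i in(2,3,4,6):
    P=[[-.045+.018*(i-1)+x,y,z] for x in(-.0025,.0025) for y in(-.0265,.0265) for z in(.094,.135)]
    q=proj(c,place(inc,P)); print("card in slot",i,np.r_[q.min(0),q.max(0)].round(1))
c=cams["wst"]; uv=sub("wst",[(303,210),(511,208),(301,327),(511,327)]); print(uv.tolist())
st=fit(c,[[-.0575,-.098,0],[-.0575,.098,0],[.0575,-.098,0],[.0575,.098,0]],uv,d["st"])
# cards: outer-left/right extents and lower box edge -> foot x in stand, lateral shift
def box(p,y):
    P=[[p+.866*x+.5*z,y+w,.032+.866*z-.5*x] for x in(-.0025,.0025) for w in(-.0265,.0265) for z in(.02,.07)]
    q=proj(c,place(st,P)); return np.r_[q.min(0),q.max(0)]
B={-.06:[231.3,175.1,296.9,196.1],.06:[354,176.3,422.7,197.1]}
for y in B:
    r=least_squares(lambda v:(box(v[0],v[1])-B[y])[[0,2,3]],[-.03,y]); print(y,r.x.round(4),box(*r.x).round(1),B[y])
np.savez("fit.npz",inc=inc,st=st)
```

```text
Traceback (most recent call last):
cv2.error: OpenCV(4.12.0) :-1: error: (-5:Bad argument) in function 'cornerSubPix'
> Overload resolution failed:
>  - Layout of the output array corners is incompatible with cv::Mat
>  - Expected Ptr<cv::UMat> for argument 'corners'
```

```bash
cat > m.py <<'E'
from h import *
import pickle
cams=pickle.load(open("cams.pkl","rb")); d=np.load("rough.npz"); k=lambda a:(np.array(a)+.5)/1.25-.5
def sub(n,uv):
    g=cv2.cvtColor(cv2.imread(f"pics/{n}.png"),cv2.COLOR_BGR2GRAY); a=np.ascontiguousarray(np.float32(k(uv)).reshape(-1,1,2)); return cv2.cornerSubPix(g,a,(4,4),(-1,-1),(3,30,.01))[:,0]
c=cams["winc"]; uv=sub("winc",[(312,84),(498,83),(327,347),(485,345)]); print(uv.tolist())
inc=fit(c,[[-.1175,-.075,.065],[-.1175,.075,.065],[.1175,-.075,.065],[.1175,.075,.065]],uv,d["inc"])
for i in(2,3,4,6):
    P=[[-.045+.018*(i-1)+x,y,z] for x in(-.0025,.0025) for y in(-.0265,.0265) for z in(.094,.135)]
    q=proj(c,place(inc,P)); print("card in slot",i,np.r_[q.min(0),q.max(0)].round(1))
c=cams["wst"]; uv=sub("wst",[(303,210),(511,208),(301,327),(511,327)]); print(uv.tolist())
st=fit(c,[[-.0575,-.098,0],[-.0575,.098,0],[.0575,-.098,0],[.0575,.098,0]],uv,d["st"])
def box(p,y):
    P=[[p+.866*x+.5*z,y+w,.032+.866*z-.5*x] for x in(-.0025,.0025) for w in(-.0265,.0265) for z in(.02,.07)]
    q=proj(c,place(st,P)); return np.r_[q.min(0),q.max(0)]
B={-.06:[231.3,175.1,296.9,196.1],.06:[354,176.3,422.7,197.1]}
for y in B:
    r=least_squares(lambda v:(box(v[0],v[1])-B[y])[[0,2,3]],[-.03,y]); print(y,r.x.round(4),box(*r.x).round(1),B[y])
np.savez("fit.npz",inc=inc,st=st)
E
python3 m.py
```

```text
[[248.9757843017578, 67.60326385498047], [397.2904357910156, 66.66021728515625], [261.8329772949219, 276.5186767578125], [386.3262023925781, 277.0641174316406]]
pose [ 0.5471 -0.1595  0.1656] res px [[-2.6, -2.0], [2.7, -1.7], [-1.1, 3.6], [1.0, 2.6]]
card in slot 2 [291.7 159.4 355.4 172.7]
card in slot 3 [292.4 177.8 354.9 193.5]
card in slot 4 [293.  195.6 354.4 213.6]
card in slot 6 [294.3 229.5 353.4 251.6]
[[245.65480041503906, 169.43505859375], [408.70001220703125, 166.3000030517578], [240.6999969482422, 261.5], [408.70001220703125, 261.5]]
pose [ 0.5716  0.1742 -0.2757] res px [[1.7, -1.7], [-4.4, 1.5], [0.5, 0.1], [2.0, 0.2]]
-0.06 [-0.0338 -0.059 ] [232.2 179.2 295.8 196.1] [231.3, 175.1, 296.9, 196.1]
0.06 [-0.0329  0.0584] [356.2 180.1 420.8 197.2] [354, 176.3, 422.7, 197.1]
```

```bash
cat >> h.py <<'E'
ry=lambda p,v:R.from_euler("z",p[2]).apply(v)
L=.035
def load():
    d=np.load("fit.npz"); inc,st=d["inc"].copy(),d["st"]; inc[0]-=.0012; return inc,st
def pick(y):
    inc,st=load(); zc=ry(st,[.5,0,np.sqrt(.75)]); foot=place(st,[[-.0333,y-.0003,.032]])[0]; q=qw(tool(-zc,ry(st,[0,1,0])))
    robot.goto(foot+zc*.14,q); print("stop?",robot.move_straight(foot+zc*L,velocity=.08,f_stop=8))
    claw.gripper_close(15); s=status.observe(); print("width mm",88*s["grip_width"],"F",s["force"].round(1),s["time_s"])
    robot.move_straight(foot+zc*(L+.09),velocity=.06); robot.move_straight(foot+zc*(L+.09)+[0,0,.1],velocity=.15)
def over(i,h):
    inc,st=load(); p=place(inc,[[-.045+.018*(i-1),0,.065+L+h]])[0]; return p,qw(tool([0,0,-1.],ry(inc,[0,1,0])))
def snap(n):
    robot.pause(.2); c=optics.camera_params("wrist"); im=optics.grab_frame("wrist"); cv2.imwrite(f"pics/{n}.png",cv2.resize(im[:,:,::-1],(800,500),interpolation=cv2.INTER_CUBIC)); return c
E
python3 - <<'E'
from h import *
import pickle
pick(-.06); p,q=over(5,.15); robot.goto(p,q); robot.move_straight(over(5,.078)[0],velocity=.1)
pickle.dump(snap("c1"),open("c1.pkl","wb")); s=status.observe(); print(88*s["grip_width"],s["time_s"],s["ee_pos"]-over(5,.078)[0])
E
```

```text
stop? False
width mm 52.563420985332534 F [0.1 0.7 0.5] 7.0167
52.84904209645702 11.625 [ 0.00035897 -0.00018928  0.00075422]
```

View pics/c1.png

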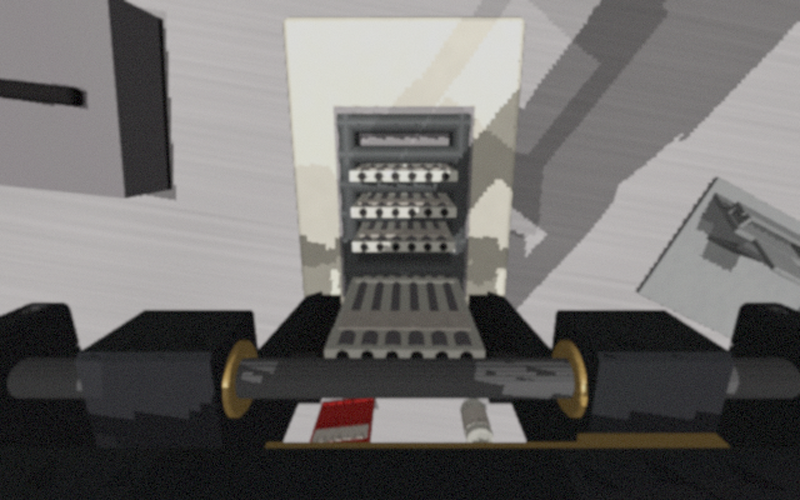

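Card 1 is held squarely with mouths up, its foot edge at about (347–466, 278). The row-4 card's band is at 240–252. Next I compare the model projections with this view, then insert.

Run:
```python
from h import *
import pickle
c=pickle.load(open("c1.pkl","rb")); inc,st=load(); V=lambda P:((proj(c,place(inc,P))+.5)*1.25-.5).round(1).tolist()
for i in(2,3,4):
    x=-.045+.018*(i-1); print(i,"top edges -x/+x:",V([[x-.0025,-.0265,.135],[x-.0025,.0265,.135],[x+.0025,-.0265,.135],[x+.0025,.0265,.135]]))
x=-.045+.072;z=.143
print("held foot, -x face",V([[x-.0025,-.0265,z],[x-.0025,.0265,z]]),"top -x, +x",V([[x-.0025,-.0265,z+.07],[x-.0025,.0265,z+.07],[x+.0025,.0265,z+.07]]))
print("block",V([[-.059,-.039,.093],[-.059,.039,.093]]),"slot1",V([[-.045,-.029,.093],[-.045,.029,.093]]))
```

```text
2 top edges -x/+x: [[349.2, 169.6], [457.4, 169.6], [349.6, 179.9], [457.0, 179.9]]
3 top edges -x/+x: [[350.6, 206.1], [456.0, 206.1], [350.9, 215.9], [455.7, 215.9]]
4 top edges -x/+x: [[351.9, 240.7], [454.7, 240.8], [352.2, 250.1], [454.4, 250.1]]
held foot, -x face [[351.1, 279.0], [455.4, 279.1]] top -x, +x [[322.4, 352.4], [482.6, 352.5], [481.7, 365.8]]
block [[335.7, 112.2], [471.3, 112.2]] slot1 [[354.0, 137.6], [453.1, 137.6]]
```

```bash
cat >> h.py <<'E'
def insert(i):
    r=robot.move_straight(over(i,.03)[0],velocity=.06,f_stop=5); s=status.observe(); print("mid",r,(s["ee_pos"]-over(i,0)[0]).round(4),s["force"].round(1))
    if r: return False
    r=robot.move_straight(over(i,-.003)[0],velocity=.02,f_stop=4); s=status.observe(); e=s["ee_pos"]-over(i,0)[0]
    print("floor",r,e.round(4),s["force"].round(1),88*s["grip_width"],s["time_s"]); return e[2]<.004
def letgo(i):
    claw.release(); robot.move_straight(over(i,.09)[0],velocity=.1)
E
python3 - <<'E'
from h import *
print(insert(5))
E
```

```text
mid False [ 0.0003 -0.0001  0.0304] [ 0.8 -0.9 -0.1]
floor True [0.0007 0.0001 0.0006] [0.8 0.5 4.4] 52.85036913998789 13.9
True
```

Run:
```python
from h import *
letgo(5); robot.move_straight(over(5,.17)[0]); pick(.06); robot.goto(*over(1,.17)); robot.move_straight(over(1,.078)[0],velocity=.1); snap("c2")
s=status.observe(); print(88*s["grip_width"],s["time_s"])
```

```text
stop? False
width mm 52.60277925236643 F [ 0.6  0.2 -0.9] 19.8667
52.66506435940423 25.1583
```

View pics/c2.png

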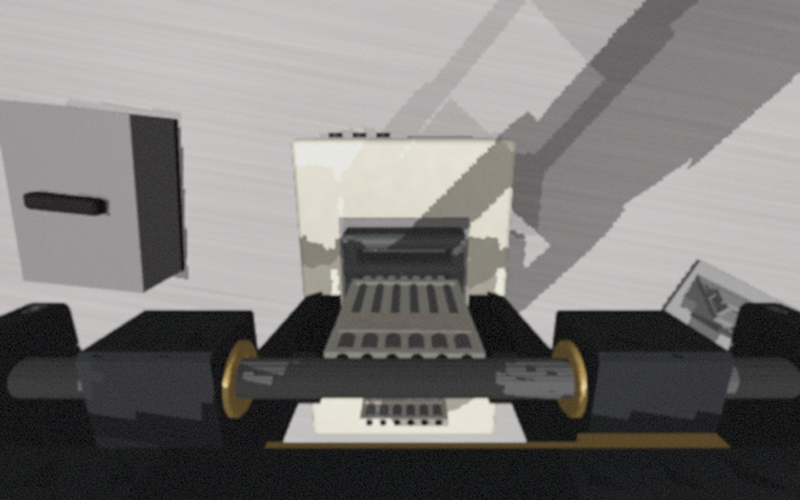

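Card 2 is held squarely at (325–485, 280–357) above slot 1, in the same place in the hand as card 1. Inserting it.

Run:
```python
from h import *
if insert(1):
    letgo(1); robot.goto(*over(3,.16)); snap("fin")
    for s in optics.silhouettes("wrist","inside1")[:8]: print(round(s["confidence"],2),np.round(s["box"],1))
    c=optics.camera_params("wrist"); inc,_=load()
    for i in range(1,7):
        x=-.045+.018*(i-1); print(i,proj(c,place(inc,[[x,-.0265,.135],[x,.0265,.135]])).round(1).tolist())
    print(status.observe()["time_s"])
```

```text
mid False [ 0.0003 -0.0002  0.0304] [ 0.8 -0.  -0.7]
floor True [0.0002 0.0001 0.0002] [ 0.  -0.2  3.8] 52.41805663950762 27.45
0.94 [293.7 182.5 348.8 199.3]
0.84 [258.2 317.2 304.  348.2]
0.77 [296.4 232.6 347.1 250.3]
0.71 [291.9 165.5 351.8 176.3]
0.65 [294.1 200.5 352.  217. ]
1 [[291.8, 154.8], [351.7, 154.8]]
2 [[292.3, 174.9], [351.2, 174.9]]
3 [[292.9, 194.2], [350.7, 194.2]]
4 [[293.4, 212.9], [350.3, 212.9]]
5 [[293.9, 231.0], [349.8, 231.0]]
6 [[294.4, 248.5], [349.4, 248.4]]
29.8917
```

View pics/fin.png

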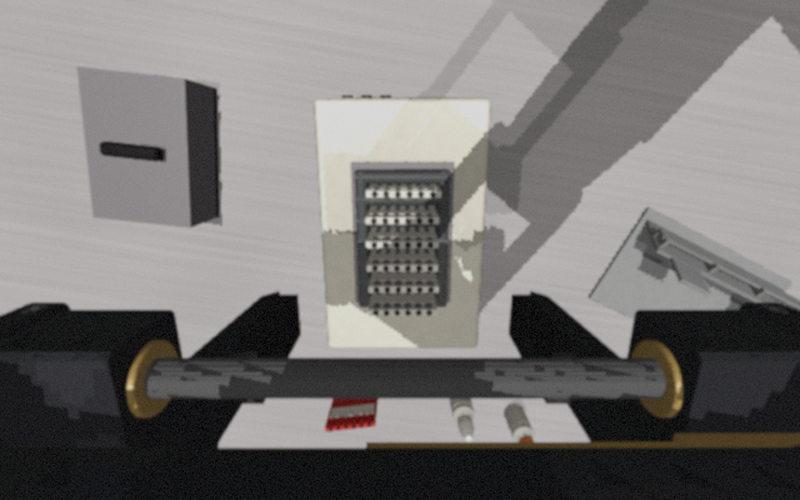

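All six slots hold cards. The mouth rows at 194, 218, 243, 267, 289 and 311 (800-px) match the predicted fully seated heights, and the stand is empty.

```bash
python3 -c "
from h import *
workorder.job_done(); print(status.observe()['time_s'])"
```

```text
the job is handed in; nothing more can be done
the job is handed in; nothing more can be done
```

Both gel cards are out of the pipetting stand and standing upright in the incubator. The card from the -y place is in slot 5 and the one from the +y place is in slot 1. I gripped each by its side edges, drew it out along its own axis, lowered it to the slot floor and then released it.

- **Seating:** contact came within 0.6 mm of the slot floor height for slot 5 and 0.2 mm for slot 1, at about 4 N each.
- **Final wrist picture:** six cards show in the block, with their mouth rows within about 1 px of where fully seated cards should appear. The stand is empty. The cover, both droppers and the red card show no sign of having moved; the jar was out of view. I handed in just after 29.9 s.
- **Disagreements:** the first incubator fit left corner errors of up to 3.6 px, so I shifted it 1.2 mm to match the cards already in the slots; the view before the first insertion agreed with the result. The first stand fit was off by up to 4.6 px at one corner, but both grasps were clean. In the last picture the network reported only five objects, one of them the red look-alike. I judged slots 1 and 5 from the picture itself.

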